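Sweep the wax off the slate into the dustpan

TASK

Slide the dustpan squarely up against the left edge of the slate slab, centred on it, so that its open front butts against the stone; then use the horsehair brush to sweep all three pieces of wax off the slab into the pan. Never touch the wax with the gripper. Leave the pan there with the wax in it, lay the brush back bristles down along the middle of its cork mat, and leave the brassware and the snuffer undisturbed.

Things in the scene. Friction and masses are not known exactly. Their poses are not given: they have to be found in the camera images.
- slab: Dark grey slate slab fixed on the table, 220 mm along its x, 220 mm along its y, 30 mm high, plain square edges, no rim. Origin: centre of its underside (its top is 30 mm up); z up. The left edge, where the pan belongs, is its +y side: the straight edge at y = +110 mm, 220 mm long.
- wax1: A broken, rounded-edged piece of amber beeswax, about 54 x 34 x 17 mm, 27 g, lying loose on the slate slab. Origin: centre of its underside; z up, x along its length.
- wax2: A broken, rounded-edged piece of amber beeswax, about 48 x 38 x 19 mm, 27 g, lying loose on the slate slab. Origin: centre of its underside; z up, x along its length.
- wax3: A broken, rounded-edged piece of amber beeswax, about 56 x 32 x 16 mm, 27 g, lying loose on the slate slab. Origin: centre of its underside; z up, x along its length.
- pan: Loose bare-metal dustpan left of the slab, about 0.35 kg. Flat tray 240 mm wide (its x), 120 mm deep (its y), floor 3 mm thick. Front (-y, towards the slab) open, no wall; side walls 4 mm thick, 20 mm high in the front third, 32 mm behind; back wall 32 mm high. Pale wooden handle bar, 24 mm wide, 22 mm high, 100 mm long, sticks out straight back (+y). Origin: centre of the tray's underside; z up.
- pan_lip (a point): Middle of the pan's open front edge, on the top of the tray floor: 60 mm in front (-y) of the pan's origin, 3 mm up. Its axes are the pan's. Sliding the pan over the table takes about 3 to 6 N.
- pan_grip (a point): Place to grip the pan: middle of the wooden handle, 117 mm behind (+y) the pan's origin, 28 mm above the table; pinch it from above across its 24 mm width (fingers closing along the pan's x). The handle's underside is 17 mm, its top 39 mm above the table; nothing beneath it.
- brush: Stiff black horsehair block brush lying loose, bristles down, on the cork mat right of the slab, 0.24 kg. Bristle block 160 mm long (its x), 36 mm wide (its y), 28 mm high, unyielding; above it a walnut back 170 x 46 x 14 mm and a walnut handle ridge 110 mm long, 28 mm wide, rising to 83 mm. Origin: centre of the underside of the bristles; z up, x lengthwise.
- brush_grip (a point): Place to grip the brush: in the handle ridge, 66 mm above the underside of the bristles; pinch it from above across its 28 mm width (fingers closing along the brush's y). The walnut back begins 24 mm below this point.
- mat: Flat cork mat fixed on the table, 220 mm long (its x), 110 mm wide (its y), 4 mm thick; the brush's place. Origin: centre of its underside; z up.
- candlestick: Bystander: turned brass candlestick base, 110 mm across, 145 mm high, standing loose at the far left. Origin: centre of its underside.
- bobeche1: Bystander: loose brass bobeche (drip dish), 82 mm across, 17 mm high, beyond the slab. Origin: centre of its underside.
- bobeche2: Bystander: a second one, the same.
- snuffer: Bystander: pewter candle snuffer, conical cup 42 mm across and 54 mm high standing mouth down, slender handle 206 mm long sloping from it (its +x) down to the table, at the near right. Origin: centre of the cup's mouth, on the table.
There are look-alikes about, which are no part of the job. Leave any pink look-alike of the wax1 alone.

How it is judged:
By the outcome, as a careful person would: the job done as asked, in the order asked, and still so for the second after the job is handed in, with the robot touching nothing.
It also fails if it takes over 69 s, if anything falls off the work surface, if the arm or the gripper's body presses on something with over 40 N, if the wrist force passes 120 N, or if a joint passes its speed limit or range.

ROBOT

A 6-joint arm with a two-finger parallel gripper is mounted at the origin on the work surface. World frame = base frame: x ahead of the robot, y to its left, z up, the work surface at z = 0. Lengths are in m, angles in rad, forces in N, time in s.
With the tool pointing down it reaches from about 0.4 to 0.825 m from the base axis. Payload 7 kg.
Tool frame: the origin (TCP) lies midway between the tips of the shut fingers; the grasp point (between the pads) lies 19 mm behind it; z points along the fingers, y is the line along which they close (so a half turn about z gives the same grasp; the last joint's range is limited). The gripper opens to 88 mm and grips with 3 to 60 N. Pads are 19 mm wide; open, the fingers measure 130 mm over their backs; the gripper's body (78 mm by 193 mm) begins 47 mm behind the grasp point.
Start: joints at [-0.91, 0.359, 0.012, 0, -1.224, -0.288], TCP at [0.246, -0.629, 0.227] pointing down, gripper open.
Joint ranges: [-3.07, 3.07], [-1.43, 2.12], [-1.02, 1.25], [-3.03, 1.67], [-3.05, -0], [-3.03, 3.03]. Speed limits (rad/s): [2.39, 2.39, 3.01, 3.14, 3.14, 3.14].

INTERFACE

Orientations are given as [roll, pitch, yaw] about the fixed x, y, z axes, in that order (R = Rz(yaw) Ry(pitch) Rx(roll)).
In Python, from station import arm, grab_frame, camera_params, spot_in gives the robot as it stands.
- The arm moves only by the shell command python3 -m jog 'ROWS' [FORCE]. ROWS is JSON, a list that holds one entry, the list of rows, each a list of 7 numbers: the shift along the tool's x, y, z in mm, then the turn, a rotation vector about the tool's x, y, z in rad, then the finger opening in mm, from 0 to 87.6. In form: [[[x, y, z, wx, wy, wz, fingers], ...]]. A call has 1 to 20 rows; each row is the pose to reach, as a shift and turn from the pose commanded when the call began, along the tool's axes at that moment; what a row does not reach only later rows make up. A row lasts 1/8 s, in which the tool goes at most 62.5 mm and 10.7 degrees, less where a joint would pass 70% of its speed; a pose out of reach is approached as far as the arm can. A call with a gripper value outside its range is refused whole. The fingers move at their own pace and stop on an object; FORCE is the grip in N (left out, the last holds). Time passes only in rows, so rows that repeat a pose let the fingers close. It gives the time, the measured TCP pose, the force, the opening and the grip force at its end, in the units of the state.
- arm.get_state(): the state, without advancing time (a new reading comes with each control period).
- grab_frame(name): name is "scene" or "top" or "wrist"; returns (picture, depth): 420x560x3 uint8, blue, green, red; 420x560 float32, m along the optical axis (not along the pixel's ray), 0 where there is no reading.
- camera_params(name): a dict with "mtx" (3x3 intrinsics, pixels), "R" (3x3) and "t" (3): a world point X has camera coordinates R X + t. Camera axes: x right, y down, z forward; pixel columns grow to the right and rows downward; lengths in m; the calibration is good to about 2 mm. A picture is of the moment at which its call begins: read the wrist's pose just before it. camera_params takes no time and is no camera call; for the wrist camera it gives the pose at the moment of the call.
- arm.job_done(): hands the job in; it is judged then, once.
Trained networks look in the newest picture that a camera, given by its name, has taken for a name from the list of things; names that differ only in an ending like _2 or _b are one class to them, and where a whole thing is asked for, a point or a joint stands for the part that bears it (a point fixed in the world has none). Each returns a list of dicts, best first, with "confidence" (0 to 1); they miss things now and then, are a little off and sometimes report something else, mostly with a low value. They report only what shows in the picture. A call takes as long as a camera call. They do not tell look-alikes from the thing itself.
- spot_in(query, camera): "uv" ([column, row] in pixels, amid what is visible of it).
The state is a dict: "t": time; "q": joint angles; "qd": joint speeds; "joint_efforts": joint torques, N m; "eef_pos": TCP position; "ee_rot": TCP orientation; "force": force on the tool from outside, world axes, zero at the start; "moment": the same for the moment, N m; "width": finger opening in m; "gripper_force": force on a finger pad.
Only numpy, scipy, OpenCV 4.12 (cv2) and the standard library are available. Lean on these libraries where they do the work, as an engineer would, in place of code of your own. Each camera call takes 0.05 s, during which the arm holds its last target. There are 200 camera calls.

## Working session

There is one attempt and no reset: what is moved stays moved. The work goes in short steps, Python scripts to look and compute and a shell command to move; the robot and the scene stay as the last step left them, time stands still between calls to the robot, and variables do not carry over. Pictures are saved under pics/ and viewed, at most 10 in all, crops included, and the job is handed in when it is done.

```bash
mkdir -p pics; ls
cat > h.py <<'E'
import numpy as np, cv2
from station import arm, grab_frame, camera_params, spot_in
def back(cam,u,v,z=None,d=None):
    p=camera_params(cam); K=np.array(p["mtx"]);R=np.array(p["R"]);t=np.array(p["t"]).ravel()
    r=R.T@np.linalg.inv(K)@np.array([u,v,1.]); c=-R.T@t
    if d is None: d=(z-c[2])/r[2]
    return c+r*d
def cloud(cam,D):
    p=camera_params(cam); K=np.array(p["mtx"]);R=np.array(p["R"]);t=np.array(p["t"]).ravel()
    v,u=np.mgrid[:D.shape[0],:D.shape[1]]
    P=np.stack([u,v,np.ones_like(u)],-1)@np.linalg.inv(K).T*D[...,None]
    return (P-t)@R
E
python3 - <<'E'
from h import *
I,D=grab_frame("top"); cv2.imwrite("pics/top.png",I); np.savez("top.npz",I=I,D=D)
P=cloud("top",D)
for n in "slab wax1 wax2 wax3 pan brush mat candlestick bobeche1 snuffer".split():
    for r in spot_in(n,"top"):
        if r["confidence"]<.2: continue
        u,v=map(int,np.round(r["uv"])); print(n,round(r["confidence"],2),u,v,P[v,u].round(3) if D[v,u] else None)
I,D=grab_frame("scene"); cv2.imwrite("pics/scene.png",I)
s=arm.get_state(); print(s["t"],s["eef_pos"],s["ee_rot"],s["force"],s["width"])
print(camera_params("top"))
E
```

```text
pics
slab 0.71 280 224 [ 0.487 -0.018  0.03 ]
wax1 0.92 188 306 [0.294 0.194 0.02 ]
wax1 0.87 290 223 [ 0.487 -0.041  0.049]
wax1 0.79 300 190 [ 0.566 -0.064  0.048]
wax1 0.58 275 246 [ 0.433 -0.006  0.054]
wax2 0.92 188 306 [0.294 0.194 0.02 ]
wax2 0.87 290 223 [ 0.487 -0.041  0.049]
wax2 0.79 300 190 [ 0.566 -0.064  0.048]
wax2 0.58 275 246 [ 0.433 -0.006  0.054]
wax3 0.92 188 306 [0.294 0.194 0.02 ]
wax3 0.87 290 223 [ 0.487 -0.041  0.049]
wax3 0.79 300 190 [ 0.566 -0.064  0.048]
wax3 0.58 275 246 [ 0.433 -0.006  0.054]
pan 0.93 175 208 [0.527 0.241 0.006]
brush 0.72 430 214 [ 0.507 -0.356  0.08 ]
brush 0.25 288 222 [ 0.489 -0.036  0.049]
mat 0.77 413 214 [ 0.519 -0.345  0.006]
mat 0.26 289 221 [ 0.492 -0.038  0.048]
candlestick 0.94 142 132 [0.689 0.304 0.091]
bobeche1 0.86 257 116 [0.771 0.044 0.002]
bobeche1 0.64 316 115 [ 0.775 -0.108  0.004]
0.6 [ 0.24583965 -0.62861369  0.2265829 ] [-3.14157266e+00  3.96530723e-05 -2.76879009e+00] [-0.38093009  0.30679371 -0.00670546] 0.0876113037567568
{'mtx': array([[378.98326383,   0.        , 276.44802217],
       [  0.        , 378.98326383, 209.91680714],
       [  0.        ,   0.        ,   1.        ]]), 'R': array([[ 0.0114982 , -0.99992381,  0.00449018],
       [-0.9857316 , -0.01208892, -0.16789007],
       [ 0.16793156, -0.00249568, -0.9857955 ]]), 't': array([-0.01488864,  0.51839964,  0.85001268])}
```

View pics/top.png

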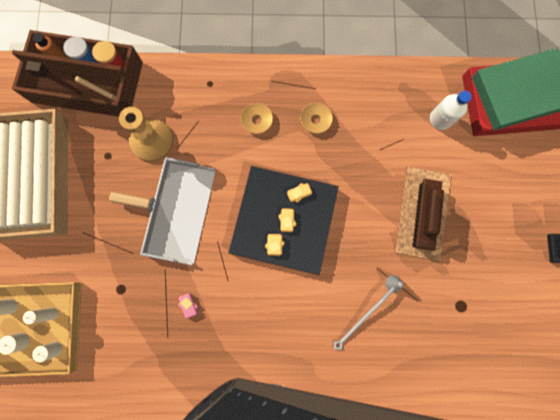

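View pics/scene.png

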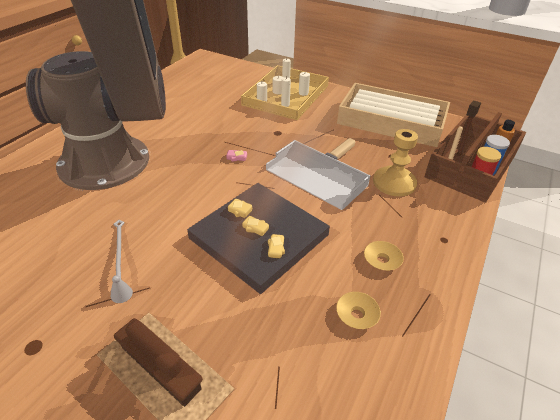

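The top view shows the slab at about (283,220), with three amber wax pieces at (300,190), (290,223) and (275,246). The pink look-alike lies off the slab at (188,306). The pan is at (175,208) with its handle tip at (112,198), and the brush is on its mat at (428,214). Next I'll fit the poses.

```bash
cat > fit.py <<'E'
from h import *
def rect(m,P,lab,z=None):
    n,L,st,_=cv2.connectedComponentsWithStats(m.astype(np.uint8)); k=1+np.argmax(st[1:,4]); mm=L==k
    if z is None: X=P[mm][:,:2]
    else:
        v,u=np.nonzero(mm); X=np.array([back("top",a,b,z)[:2] for a,b in zip(u,v)])
    r=cv2.minAreaRect((X*1000).astype(np.float32)); print(lab,st[k,4],np.round(r[0],1),np.round(r[1],1),"ang",round(r[2],2)); print(cv2.boxPoints(r).round(0).tolist()); return mm
if __name__=="__main__":
    f=np.load("top.npz"); I,D=f["I"],f["D"]; P=cloud("top",D); ok=D>0; x,y,z=P[...,0],P[...,1],P[...,2]
    hsv=cv2.cvtColor(I,cv2.COLOR_BGR2HSV); S=hsv[...,1]; V=hsv[...,2]
    reg=lambda u0,u1,v0,v1: (np.mgrid[:420,:560][1]>u0)&(np.mgrid[:420,:560][1]<u1)&(np.mgrid[:420,:560][0]>v0)&(np.mgrid[:420,:560][0]<v1)
    sl=reg(222,345,160,280)
    rect(ok&sl&(z>.022)&(z<.065),P,"slab depth"); rect(sl&(V<75)|sl&(z>.04),P,"slab colour",.03)
    for n,(a,b,c,d) in {"w1":(285,315,178,206),"w2":(275,300,206,233),"w3":(262,288,233,260)}.items():
        rect(ok&reg(a,b,c,d)&(z>.036),P,n)
    pr=reg(100,218,155,268)
    rect(pr&(S<60)&(V>90),P,"pan colour",.015)
    rect(ok&reg(100,220,155,270)&(z>.011)&(x+0*y<.66)&(np.hypot(x-.69,y-.304)>.075),P,"pan depth high")
    h=reg(100,156,185,215)&ok&(z>.03); rect(h,P,"handle"); print(np.median(z[h]))
    br=reg(395,455,160,265)
    rect(ok&br&(z>.07),P,"ridge"); rect(ok&br&(z>.032),P,"back"); print(np.percentile(z[ok&br&(z>.07)],[50,90]))
    rect(br&((S>50)|(z>.02))&((V<255))&((z>.03)|(hsv[...,0]>8)&(S<140)),P,"mat colour",.004)
    big=cv2.resize(np.hstack([I[150:280,95:350]]),None,fx=3,fy=3,interpolation=cv2.INTER_CUBIC); cv2.imwrite("pics/c1.png",big)
    cv2.imwrite("pics/c2.png",cv2.resize(I[155:270,385:465],None,fx=5,fy=5,interpolation=cv2.INTER_CUBIC))
E
python3 fit.py
```

```text
slab depth 8361 [501.4 -27.1] [220.1 220. ] ang 77.16
[[370.0, -110.0], [584.0, -159.0], [633.0, 56.0], [419.0, 105.0]]Traceback (most recent call last):
  File "fit.py", line 13, in <module>
    rect(ok&sl&(z>.022)&(z<.065),P,"slab depth"); rect(sl&(V<75)|sl&(z>.04),P,"slab colour",.03)
                                                  ~~~~^^^^^^^^^^^^^^^^^^^^^^^^^^^^^^^^^^^^^^^^^^
  File "fit.py", line 6, in rect
    v,u=np.nonzero(mm); X=np.array([back("top",a,b,z)[:2] for a,b in zip(u,v)])
                                    ~~~~^^^^^^^^^^^^^
  File "h.py", line 4, in back
    p=camera_params(cam); K=np.array(p["mtx"]);R=np.array(p["R"]);t=np.array(p["t"]).ravel()
ValueError: time passes only in moves, steps and waits
```

```bash
python3 - <<'E'
s=open('h.py').read()
s=s.replace("def back(","import functools\ncamera_params0=camera_params\n@functools.lru_cache\ndef topp(): return camera_params0('top')\ndef camera_params(c): return topp() if c=='top' else camera_params0(c)\ndef back(",1)
open('h.py','w').write(s)
E
python3 fit.py
```

```text
slab depth 8361 [501.4 -27.1] [220.1 220. ] ang 77.16
[[370.0, -110.0], [584.0, -159.0], [633.0, 56.0], [419.0, 105.0]]
slab colour 7837 [498.8 -27. ] [215.9 216.6] ang 77.19
[[369.0, -108.0], [581.0, -156.0], [628.0, 54.0], [417.0, 102.0]]
w1 292 [563.2 -62. ] [33.3 56.1] ang 28.79
[[535.0, -45.0], [562.0, -95.0], [591.0, -79.0], [564.0, -29.0]]
w2 310 [496.6 -33.8] [55.5 35.5] ang 9.41
[[466.0, -21.0], [472.0, -56.0], [527.0, -47.0], [521.0, -12.0]]
w3 317 [438.   -5.1] [46.3 44.3] ang 1.19
[[414.0, 17.0], [415.0, -28.0], [462.0, -27.0], [461.0, 17.0]]
pan colour 5160 [521.9 233.4] [138.7 248. ] ang 79.57
[[387.0, 188.0], [631.0, 143.0], [656.0, 279.0], [413.0, 324.0]]
pan depth high 1049 [486.7 296.4] [246.7 145.8] ang 17.55
[[347.0, 329.0], [391.0, 190.0], [626.0, 264.0], [582.0, 403.0]]
handle 502 [533.1 336.8] [111.3  46.6] ang 85.94
[[506.0, 283.0], [552.0, 280.0], [560.0, 391.0], [514.0, 394.0]]
0.03852092766811074
ridge 638 [ 514.8 -368. ] [ 27.6 108.7] ang 81.3
[[459.0, -373.0], [566.0, -390.0], [571.0, -363.0], [463.0, -346.0]]
back 1531 [ 516. -369.] [ 46.9 170.8] ang 80.98
[[428.0, -379.0], [597.0, -406.0], [604.0, -359.0], [435.0, -332.0]]
[0.08572542 0.0884856 ]
mat colour 3986 [ 522.8 -372.2] [116.6 222.7] ang 79.84
[[403.0, -410.0], [622.0, -449.0], [643.0, -334.0], [423.0, -295.0]]
```

View pics/c1.png

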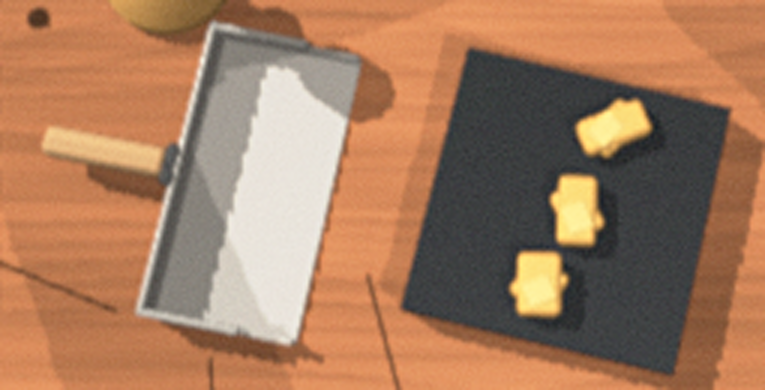

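View pics/c2.png

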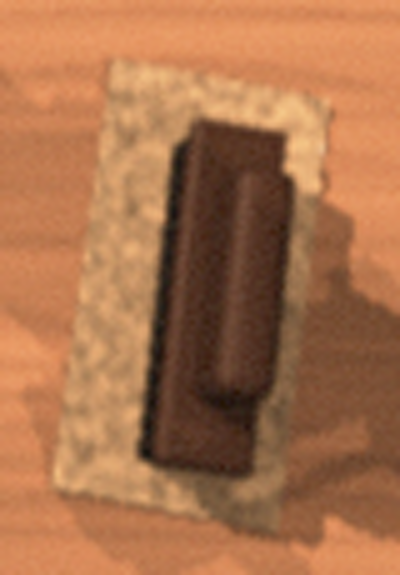

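c1 shows the pan with its open front facing right (crop x≈330) and its handle running from (45,140) to (160,157), plus the three amber pieces on the slab. c2 shows the mat's corners and the brush lying toward the mat's right side. I'll turn these corners into world positions.

Run:
```python
from h import *
B=lambda u,v,z:(back("top",u,v,z)[:2]*1000).round(1)
m=[B(*p,.004) for p in [(407.6,166.6),(451,175),(440,260.4),(396,252.6)]]
print("mat",m,np.mean(m,0)); r=cv2.minAreaRect(np.float32(m)); print(r)
print("pan front",B(215,170,.02),B(193.3,265,.02)," back",B(166,158.3,.032),B(141,254,.032))
print("handle",B(110.7,196.7,.039),B(148.3,202.3,.039))
f=np.load("top.npz"); D=f["D"]; P=cloud("top",D); z=P[...,2]
h=(D>0)&(z>.033)&(z<.046); h[:, :100]=0; h[:,148:]=0; h[:185]=0; h[212:]=0
r=cv2.minAreaRect((P[h][:,:2]*1000).astype(np.float32)); print("handle d",r)
s=arm.get_state();print(s["eef_pos"],s["ee_rot"])
```

```text
mat [array([ 640. , -337.8]), array([ 619.6, -445.9]), array([ 406.5, -405.2]), array([ 424. , -299.6])] [ 522.525 -372.125]
((522.033447265625, -371.51287841796875), (110.00806427001953, 219.33741760253906), 79.31314849853516)
pan front [620.5 143.8] [388.2 186. ]  back [645.2 262.6] [412. 307.]
handle [546.4 386.2] [534.  295.9]
handle d ((541.0631713867188, 344.05316162109375), (95.51705932617188, 24.186634063720703), 79.2090072631836)
[ 0.24583965 -0.62861369  0.2265829 ] [-3.14157266e+00  3.96530723e-05 -2.76879009e+00]
```

Run:
```python
from h import *
T=[]
for c in ("top","scene"):
    I,D=grab_frame(c); P=cloud(c,D); T.append(P[D>0])
T=np.vstack(T); m=(np.hypot(T[:,0]-.69,T[:,1]-.304)<.09)&(T[:,2]>.01)&(T[:,0]*.98-T[:,1]*.19>.59); C=T[m]*1000
for a,b in [(12,30),(30,50),(50,70),(70,90),(90,110),(110,130),(130,160)]:
    q=C[(C[:,2]>a)&(C[:,2]<=b)]
    if len(q): print(a,b,len(q),np.percentile(q[:,0],[1,50,99]).round(),np.percentile(q[:,1],[1,50,99]).round())
```

```text
12 30 1159 [660. 701. 752.] [257. 281. 361.]
30 50 574 [669. 694. 730.] [278. 297. 340.]
50 70 66 [687. 700. 713.] [291. 299. 312.]
70 90 338 [677. 695. 723.] [286. 297. 329.]
90 110 117 [686. 698. 713.] [293. 301. 316.]
110 130 116 [677. 699. 725.] [284. 290. 320.]
130 160 826 [676. 700. 725.] [285. 305. 334.]
```

```bash
cat > go.py <<'E'
# usage: go.py "x,y,z,yawdeg" ... (world TCP, mm) -> shift/turn row in present tool axes
import sys,numpy as np
from scipy.spatial.transform import Rotation as R
from station import arm
s=arm.get_state(); p=np.array(s["eef_pos"])*1000; A=R.from_euler("xyz",s["ee_rot"])
print("t %.2f"%s["t"],"pos",p.round(1),"rot",np.degrees(s["ee_rot"]).round(2),"F",np.round(s["force"],1),"w %.1f g %.1f"%(s["width"]*1000,s["gripper_force"]))
for a in sys.argv[1:]:
    x,y,z,w=map(float,a.split(",")); T=R.from_euler("xyz",[180,0,w],degrees=True)
    print(a,A.inv().apply(np.array([x,y,z])-p).round(1),(A.inv()*T).as_rotvec().round(3))
E
python3 go.py 560,-80,200,-130 541,342,120,-100.8 541,342,10,-100.8
```

```text
t 0.70 pos [ 245.8 -628.6  226.6] rot [-179.99    0.   -158.64] F [ 0.2  0.8 -0.2] w 87.7 g 0.0
560,-80,200,-130 [-492.4  396.5   26.6] [-0.   0.  -0.5]
541,342,120,-100.8 [-628.4  796.5  106.6] [-0.    -0.    -1.009]
541,342,10,-100.8 [-628.4  796.5  216.6] [-0.    -0.    -1.009]
```

```bash
python3 -m jog '[[[-492,396,26,0,0,-0.5,80],[-492,396,26,0,0,-0.5,80],[-492,396,26,0,0,-0.5,80],[-492,396,26,0,0,-0.5,80],[-492,396,26,0,0,-0.5,80],[-492,396,26,0,0,-0.5,80],[-492,396,26,0,0,-0.5,80],[-492,396,26,0,0,-0.5,80],[-492,396,26,0,0,-0.5,80],[-628,796,90,0,0,-1.009,70],[-628,796,90,0,0,-1.009,70],[-628,796,90,0,0,-1.009,70],[-628,796,90,0,0,-1.009,70],[-628,796,90,0,0,-1.009,70],[-628,796,90,0,0,-1.009,70],[-628,796,90,0,0,-1.009,70],[-628,796,90,0,0,-1.009,70],[-628,796,90,0,0,-1.009,70],[-628,796,90,0,0,-1.009,70]]]' 25
python3 go.py 541,342,10,-100.8
python3 - <<'E'
from h import *
I,D=grab_frame("wrist"); cv2.imwrite("pics/w1.png",I); P=cloud("wrist",D)
z=P[...,2]; h=(D>0)&(z>.033)&(z<.044)&(np.hypot(P[...,0]-.541,P[...,1]-.342)<.045)
q=P[h][:,:2]*1000; print(len(q),cv2.minAreaRect(q.astype(np.float32)),q.mean(0))
E
```

```text
t: 3.08
eef_pos: [0.5405, 0.3413, 0.1363]
ee_rot: [3.141, -0.001, -1.759]
force: [-0.3, -0.5, -0.2]
width: 0.0703
gripper_force: 0.0
t 3.08 pos [540.5 341.3 136.3] rot [ 1.7998e+02 -4.0000e-02 -1.0079e+02] F [-0.3 -0.5 -0.2] w 70.3 g 0.0
541,342,10,-100.8 [ -0.9  -0.4 126.3] [ 0.    -0.001  0.   ]
2461 ((540.9488525390625, 341.9283752441406), (89.47444915771484, 24.01047134399414), 78.77532196044922) [540.57985816 339.77470297]
```

View pics/w1.png

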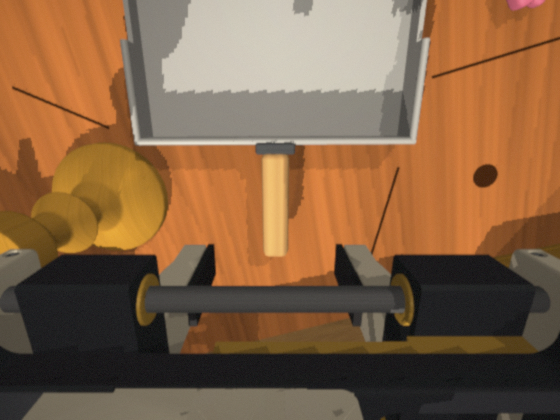

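The wrist view shows the handle at columns 263–288, rows 150–255, centred between the open fingers, with the candlestick clear to the left at (110,195). I'll go down and grip.

```bash
python3 -m jog '[[[0,0,50,0,0,0.007,60],[0,0,95,0,0,0.007,60],[0,0,115,0,0,0.007,60],[0,0,126,0,0,0.007,60],[0,0,126,0,0,0.007,60],[0,0,126,0,0,0.007,15],[0,0,126,0,0,0.007,15],[0,0,126,0,0,0.007,15],[0,0,126,0,0,0.007,15],[0,0,126,0,0,0.007,15],[0,0,126,0,0,0.007,15]]]' 25
python3 go.py 565,270,10,-102.84 565,253,10,-102.84
```

```text
t: 4.5
eef_pos: [0.5407, 0.3416, 0.0107]
ee_rot: [-3.142, 0.0, -1.767]
force: [-0.8, 1.7, 3.0]
width: 0.0239
gripper_force: 25.0
t 4.50 pos [540.7 341.6  10.7] rot [-1.8000e+02  1.0000e-02 -1.0121e+02] F [-0.8  1.7  3. ] w 23.9 g 25.0
565,270,10,-102.84 [ 65.5 -37.7   0.7] [-0.     0.     0.028]
565,253,10,-102.84 [ 82.2 -41.    0.7] [-0.     0.     0.028]
```

```bash
python3 -m jog '[[[10,-6,0,0,0,0.005,15],[20,-13,0,0,0,0.01,15],[30,-20,0,0,0,0.015,15],[40,-27,0,0,0,0.02,15],[50,-34,0,0,0,0.025,15],[60,-40,0,0,0,0.028,15],[67,-42,0,0,0,0.028,15],[67,-42,0,0,0,0.028,15]]]'
python3 go.py
python3 - <<'E'
from h import *
I,D=grab_frame("top"); np.savez("top2.npz",I=I,D=D); cv2.imwrite("pics/t2.png",cv2.resize(I[150:285,150:345],None,fx=4,fy=4,interpolation=cv2.INTER_CUBIC))
E
```

```text
t: 5.5
eef_pos: [0.5694, 0.2663, 0.0107]
ee_rot: [-3.141, -0.001, -1.795]
force: [4.1, -0.8, 2.9]
width: 0.024
gripper_force: 25.0
t 5.50 pos [569.4 266.3  10.7] rot [-1.7997e+02 -4.0000e-02 -1.0287e+02] F [ 4.1 -0.8  2.9] w 24.0 g 25.0
```

View pics/t2.png

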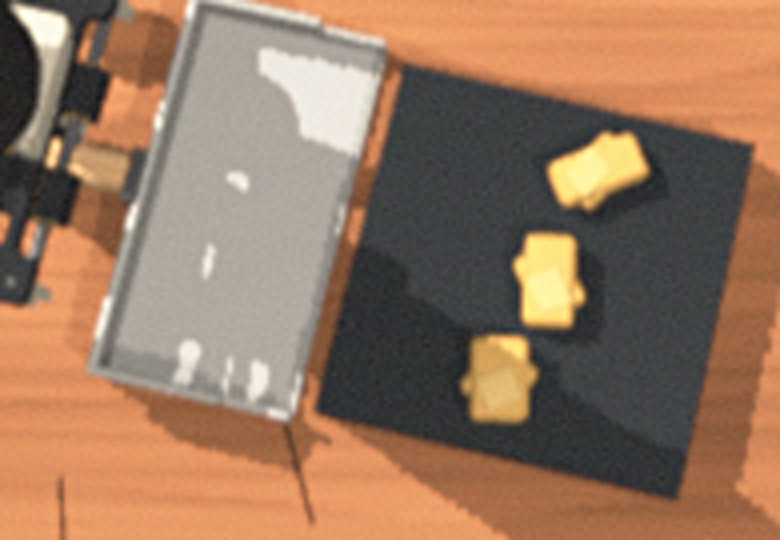

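The crop shows the pan's front corners at (386,42) and (294,418), and the slab's left corners at (402,65) and (318,408). There is a small gap, so I'll measure it and the lateral offset.

Run:
```python
from h import *
c=np.array([501.4,-27.1]); a=np.radians(-12.84); ux=np.array([np.cos(a),np.sin(a)]); uy=np.array([-ux[1],ux[0]])
S=lambda q:np.array([(q-c)@ux,(q-c)@uy]).round(1)
for p in [(246.5,160.5,.02),(223.5,254.5,.02),(198.3,150,.032),(173,243,.032),(250.5,166.3,.03),(229.5,252,.03)]: print(p,S(back("top",*p)[:2]*1000))
f=np.load("top2.npz"); D=f["D"]; I=f["I"]; P=cloud("top",D)*1000
q=P[(D>0)&(P[...,2]>12)]; X=(q[:,:2]-c)@np.stack([ux,uy],1); 
for lo,hi in [(125,160),(165,225)]:
    m=(X[:,1]>lo)&(X[:,1]<hi)&(abs(X[:,0])<150)&(q[:,2]<40); x=X[m,0]
    print(lo,m.sum(),np.percentile(x[x>90],[2,50,98]).round(1),np.percentile(x[x<-90],[2,50,98]).round(1))
# back wall
m=(abs(X[:,0])<100)&(abs(X[:,0])>40)&(X[:,1]>200)&(X[:,1]<270)&(q[:,2]>25)&(q[:,2]<40); print("back",m.sum(),np.percentile(X[m,1],[2,50,98]).round(1))
m=(abs(X[:,0])<100)&(X[:,1]>112)&(X[:,1]<215)&(q[:,2]<99); print(m.sum())
g=np.array([569.4,266.3]);print("tcp",S(g))
```

```text
(246.5, 160.5, 0.02) [120.  123.7]
(223.5, 254.5, 0.02) [-117.2  119.7]
(198.3, 150, 0.032) [114.7 243.4]
(173, 243, 0.032) [-119.1  240.3]
(250.5, 166.3, 0.03) [105.2 109.1]
(229.5, 252, 0.03) [-108.4  106.1]
125 60 [117.8 119.7 123. ] [-117.4 -115.6 -113.7]
165 175 [116.8 118.6 122.6] [-118.5 -115.8 -112.9]
back 146 [239.9 242.  245.8]
0
tcp [  1.1 301.2]
```

```bash
python3 -m jog '[[[4,1.5,0,0,0,0,15],[7,1.5,0,0,0,0,15],[9,1.5,0,0,0,0,15],[9,1.5,0,0,0,0,15]]]'; python3 -m jog '[[[1,0,0,0,0,0,15],[2,0,0,0,0,0,15],[2,0,0,0,0,0,15]]]'; python3 -m jog '[[[1,0,0,0,0,0,15],[2,0,0,0,0,0,15],[2,0,0,0,0,0,15]]]'
```

```text
t: 6.05
eef_pos: [0.5655, 0.2595, 0.0108]
ee_rot: [-3.141, 0.001, -1.795]
force: [1.9, 4.7, 4.2]
width: 0.0238
gripper_force: 25.0
t: 6.42
eef_pos: [0.5652, 0.2578, 0.0108]
ee_rot: [-3.141, 0.001, -1.794]
force: [1.4, 5.0, 3.8]
width: 0.024
gripper_force: 25.0
t: 6.8
eef_pos: [0.5648, 0.2558, 0.0109]
ee_rot: [-3.141, 0.001, -1.794]
force: [0.6, 5.0, 4.5]
width: 0.0239
gripper_force: 25.0
```

```bash
python3 -m jog '[[[1,-0.5,0,0,0,0,15],[2,-0.5,0,0,0,0,15],[2,-0.5,0,0,0,0,15]]]'; python3 -m jog '[[[1,0,0,0,0,0,15],[1.5,0,0,0,0,0,15],[1.5,0,0,0,0,0,15]]]'; python3 go.py
```

```text
t: 7.18
eef_pos: [0.5647, 0.2538, 0.0108]
ee_rot: [-3.141, 0.001, -1.795]
force: [0.7, 3.9, 5.4]
width: 0.0239
gripper_force: 25.0
t: 7.55
eef_pos: [0.5644, 0.2523, 0.0108]
ee_rot: [-3.141, 0.001, -1.794]
force: [1.5, 5.3, 5.3]
width: 0.0238
gripper_force: 25.0
t 7.55 pos [564.4 252.3  10.8] rot [-1.7998e+02  5.0000e-02 -1.0281e+02] F [1.5 5.3 5.3] w 23.8 g 25.0
```

Still only sliding friction (about 5 N), so no contact yet. I'll continue in small steps.

```bash
python3 -m jog '[[[1,0,0,0,0,0,15],[1.5,0,0,0,0,0,15],[1.5,0,0,0,0,0,15]]]'; python3 -m jog '[[[1,0,0,0,0,0,15],[1.5,0,0,0,0,0,15],[1.5,0,0,0,0,0,15]]]';  python3 go.py
python3 - <<'E'
from h import *
I,D=grab_frame("wrist"); cv2.imwrite("pics/w2.png",I)
E
```

```text
t: 7.92
eef_pos: [0.5649, 0.2517, 0.0108]
ee_rot: [-3.14, 0.002, -1.795]
force: [3.1, 7.6, 1.0]
width: 0.0238
gripper_force: 25.0
t: 8.3
eef_pos: [0.565, 0.2516, 0.0111]
ee_rot: [-3.139, 0.005, -1.794]
force: [2.7, 12.7, 1.3]
width: 0.0239
gripper_force: 25.0
t 8.30 pos [565.  251.6  11.1] rot [-179.86    0.26 -102.8 ] F [ 2.7 12.7  1.3] w 23.9 g 25.0
```

View pics/w2.png

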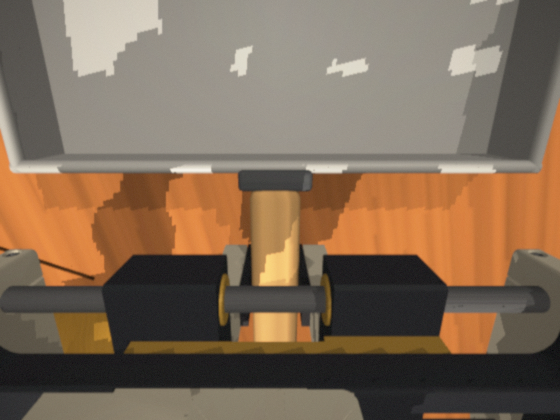

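Contact: the pan stopped with force rising to 12.7 N, and the wrist view shows the grip square on the handle (columns 250–300). I'll ease off, release, rise and head for the brush.

```bash
python3 -m jog '[[[-1.2,0,0,0,0,0,15],[-1.2,0,0,0,0,0,60],[-1.2,0,0,0,0,0,60],[-1.2,0,0,0,0,0,60],[-1.2,0,-30,0,0,0,60],[-1.2,0,-80,0,0,0,60],[-1.2,0,-140,0,0,0,60],[-1.2,0,-170,0,0,0,60]]]'; python3 go.py 560,-80,200,-140 515.5,-368.5,140,-188.85
```

```text
t: 9.35
eef_pos: [0.5646, 0.2501, 0.1842]
ee_rot: [-3.139, 0.003, -1.795]
force: [0.2, 0.7, -1.0]
width: 0.06
gripper_force: 0.0
t 9.35 pos [564.6 250.1 184.2] rot [-1.7986e+02  1.4000e-01 -1.0283e+02] F [ 0.2  0.7 -1. ] w 60.0 g 0.0
560,-80,200,-140 [322.8 -68.8 -16.5] [-0.002  0.003  0.649]
515.5,-368.5,140,-188.85 [614.1 -89.4  42.8] [-0.     0.004  1.501]
```

```bash
python3 -m jog '[[[323,-69,-16,0,0,0.65,60],[323,-69,-16,0,0,0.65,60],[323,-69,-16,0,0,0.65,60],[323,-69,-16,0,0,0.65,60],[323,-69,-16,0,0,0.65,60],[614,-89,43,0,0.003,1.5,60],[614,-89,43,0,0.003,1.5,60],[614,-89,43,0,0.003,1.5,60],[614,-89,43,0,0.003,1.5,60],[614,-89,43,0,0.003,1.5,60],[614,-89,43,0,0.003,1.5,60],[614,-89,43,0,0.003,1.5,60],[614,-89,43,0,0.003,1.5,60]]]'
python3 - <<'E'
from h import *
I,D=grab_frame("wrist"); P=cloud("wrist",D)*1000; z=P[...,2]; 
h=(D>0)&(z>78)&(z<95)&(np.hypot(P[...,0]-515,P[...,1]+368)<75); print(h.sum(),cv2.minAreaRect(P[h][:,:2].astype(np.float32)),np.median(z[h]))
I,D=grab_frame("top"); cv2.imwrite("pics/t3.png",cv2.resize(I[150:285,150:345],None,fx=4,fy=4,interpolation=cv2.INTER_CUBIC))
P=cloud("top",D)*1000
c=np.array([501.4,-27.1]); a=np.radians(-12.84); ux=np.array([np.cos(a),np.sin(a)]); uy=np.array([-ux[1],ux[0]])
q=P[(D>0)&(P[...,2]>12)]; X=(q[:,:2]-c)@np.stack([ux,uy],1)
for lo,hi in [(115,148),(152,220)]:
    m=(X[:,1]>lo)&(X[:,1]<hi)&(abs(X[:,0])<150)&(q[:,2]<40); x=X[m,0]
    print(lo,np.percentile(x[x>100],[2,50,98]).round(1),np.percentile(x[x<-100],[2,50,98]).round(1))
for lo,hi in [(-110,-50),(-50,-15),(15,60),(60,110)]:
    m=(X[:,0]>lo)&(X[:,0]<hi)&(X[:,1]>200)&(X[:,1]<260)&(q[:,2]>25)&(q[:,2]<36); print("back",lo,m.sum(),np.percentile(X[m,1],[2,50,98]).round(1))
E
python3 go.py 515.5,-368.5,51,-188.85
```

```text
t: 10.98
eef_pos: [0.5146, -0.3675, 0.1379]
ee_rot: [-3.14, -0.002, 2.99]
force: [-0.2, 0.0, 0.5]
width: 0.0601
gripper_force: 0.0
4659 ((514.4633178710938, -368.9407958984375), (27.987390518188477, 106.12310028076172), 80.7148666381836) 86.73718612984526
115 [116.  118.  120.7] [-119.2 -117.5 -115.7]
152 [115.5 117.  121.1] [-120.2 -117.5 -114.6]
back -110 54 [224.7 226.6 230.5]
back -50 36 [225.  227.  233.2]
back 15 49 [225.2 227.  233.5]
back 60 40 [224.9 226.6 230.2]
t 11.07 pos [ 514.9 -367.3  138.2] rot [-1.7989e+02 -7.0000e-02  1.7134e+02] F [-1.   0.6  0.1] w 60.3 g 0.0
515.5,-368.5,51,-188.85 [-0.9 -0.9 87.2] [-0.002 -0.001  0.003]
```

View pics/t3.png

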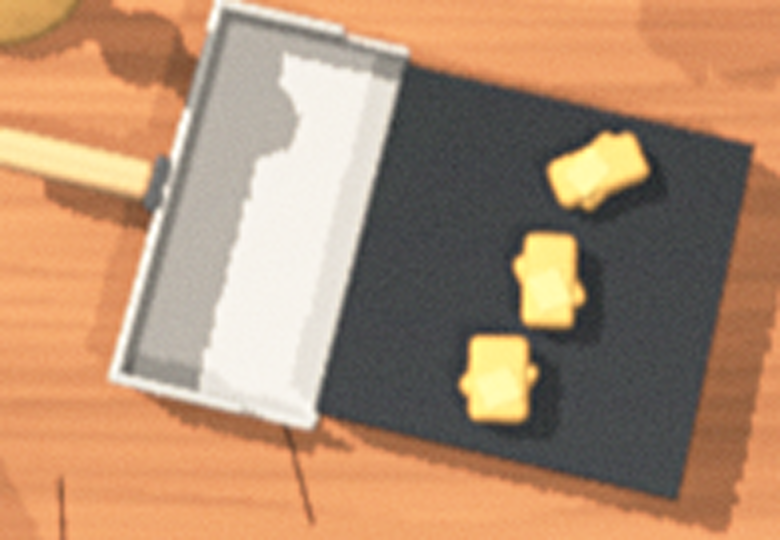

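The pan sits square, flush and centred: its side walls are at ±117.5 and the back wall is even at about 227. Now I'll grip the brush.

```bash
python3 -m jog '[[[0,-1.5,40,-0.002,-0.001,0.01,60],[0,-1.5,70,-0.002,-0.001,0.01,60],[0,-1.5,82,-0.002,-0.001,0.01,60],[0,-1.5,87,-0.002,-0.001,0.01,60],[0,-1.5,87,-0.002,-0.001,0.01,60],[0,-1.5,87,-0.002,-0.001,0.01,20],[0,-1.5,87,-0.002,-0.001,0.01,20],[0,-1.5,87,-0.002,-0.001,0.01,20],[0,-1.5,87,-0.002,-0.001,0.01,20],[0,-1.5,87,-0.002,-0.001,0.01,20],[0,-1.5,87,-0.002,-0.001,0.01,20]]]' 40; python3 go.py
```

```text
t: 12.45
eef_pos: [0.5139, -0.3702, 0.0508]
ee_rot: [3.142, -0.001, 2.978]
force: [-1.1, 1.3, 3.2]
width: 0.0276
gripper_force: 40.0
t 12.45 pos [ 513.9 -370.2   50.8] rot [ 1.8000e+02 -4.0000e-02  1.7065e+02] F [-1.1  1.3  3.2] w 27.6 g 40.0
```

```bash
python3 go.py 513.9,-370.2,150,170.65 525.8,-122.9,130,167.16 525.8,-122.9,79.5,167.16
```

```text
t 12.45 pos [ 513.9 -370.2   50.8] rot [ 1.8000e+02 -4.0000e-02  1.7065e+02] F [-1.1  1.3  3.2] w 27.6 g 40.0
513.9,-370.2,150,170.65 [  0.1  -0.  -99.2] [ 0.    -0.001  0.   ]
525.8,-122.9,130,167.16 [ 28.5 245.9 -79.2] [-0.    -0.001  0.061]
525.8,-122.9,79.5,167.16 [ 28.5 245.9 -28.7] [-0.    -0.001  0.061]
```

```bash
python3 -m jog '[[[0,0,-25,0,0,0,20],[0,0,-70,0,0,0,20],[0,0,-99,0,0,0,20],[28,246,-85,0,-0.001,0.061,20],[28,246,-85,0,-0.001,0.061,20],[28,246,-85,0,-0.001,0.061,20],[28,246,-85,0,-0.001,0.061,20],[28,246,-85,0,-0.001,0.061,20],[28,246,-50,0,-0.001,0.061,20],[28,246,-36,0,-0.001,0.061,20],[28,246,-30,0,-0.001,0.061,20],[28,246,-30,0,-0.001,0.061,20]]]'; python3 go.py 525.8,-122.9,79.2,167.16
python3 - <<'E'
from h import *
I,D=grab_frame("scene"); cv2.imwrite("pics/s4.png",I[130:380,90:440].repeat(2,0).repeat(2,1))
E
```

```text
t: 13.95
eef_pos: [0.5263, -0.1234, 0.0806]
ee_rot: [-3.141, -0.0, 2.917]
force: [-0.3, 0.0, -1.5]
width: 0.0277
gripper_force: 40.0
t 13.95 pos [ 526.3 -123.4   80.6] rot [-1.7999e+02 -2.0000e-02  1.6711e+02] F [-0.3  0.  -1.5] w 27.7 g 40.0
525.8,-122.9,79.2,167.16 [0.6 0.4 1.4] [-0.    -0.    -0.001]
```

View pics/s4.png

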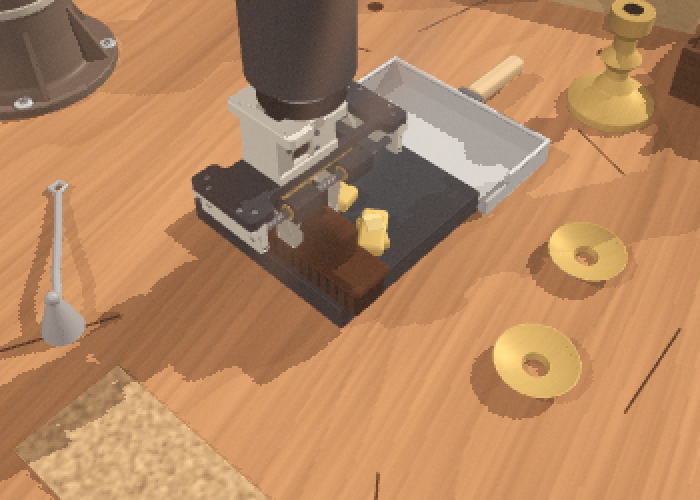

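The scene view shows the brush at crop (330,255), level on the slab behind the wax. Now the first sweep, for wax1 and wax2.

```bash
python3 -m jog '[[[0,5,1.2,0,0,0,20],[0,15,1.2,0,0,0,20],[0,27,1.2,0,0,0,20],[0,39,1.2,0,0,0,20],[0,51,1.2,0,0,0,20],[0,63,1.2,0,0,0,20],[0,75,1.2,0,0,0,20],[0,87,1.2,0,0,0,20],[0,99,1.2,0,0,0,20],[0,111,1.2,0,0,0,20],[0,123,1.2,0,0,0,20],[0,135,1.2,0,0,0,20],[0,147,1.2,0,0,0,20],[0,159,1.2,0,0,0,20],[0,170,1.2,0,0,0,20],[0,180,1.2,0,0,0,20],[0,190,1.2,0,0,0,20],[0,198,1.2,0,0,0,20],[0,198,1.2,0,0,0,20]]]'; python3 -m jog '[[[0,-10,-5,0,0,0,20],[0,-30,-40,0,0,0,20],[0,-80,-70,0,0,0,20],[0,-142,-75,0,0,0,20],[0,-190,-75,0,0,0,20],[0,-190,-75,0,0,0,20]]]';python3 go.py
python3 - <<'E'
from h import *
I,D=grab_frame("top"); cv2.imwrite("pics/t5.png",cv2.resize(I[150:285,150:345],None,fx=4,fy=4,interpolation=cv2.INTER_CUBIC))
E
```

```text
t: 16.38
eef_pos: [0.571, 0.0707, 0.08]
ee_rot: [3.141, 0.001, 2.918]
force: [0.4, -1.9, 2.6]
width: 0.0277
gripper_force: 40.0
t: 17.12
eef_pos: [0.5259, -0.1182, 0.1544]
ee_rot: [3.141, -0.001, 2.913]
force: [0.3, -0.3, -1.2]
width: 0.0276
gripper_force: 40.0
t 17.12 pos [ 525.9 -118.2  154.4] rot [ 1.7998e+02 -6.0000e-02  1.6689e+02] F [ 0.3 -0.3 -1.2] w 27.6 g 40.0
```

View pics/t5.png

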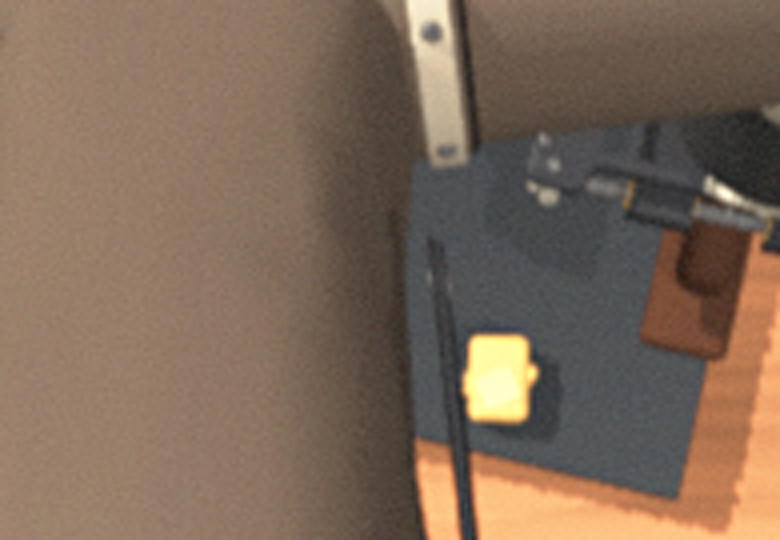

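Wax3 is still at (500,378) and the other two have left the slab. Now for the second sweep.

```bash
python3 go.py 435.3,-92,120,167.16 435.3,-92,79.2,167.16
```

```text
t 17.18 pos [ 526.6 -117.   154.4] rot [ 1.7997e+02 -4.0000e-02  1.6695e+02] F [-0.   0.8 -1.3] w 27.9 g 40.0
435.3,-92,120,167.16 [94.6  3.7 34.5] [ 0.    -0.001 -0.004]
435.3,-92,79.2,167.16 [94.5  3.7 75.3] [ 0.    -0.001 -0.004]
```

```bash
python3 -m jog '[[[50,4,10,0,-0.001,-0.004,20],[94,4,30,0,-0.001,-0.004,20],[94,4,55,0,-0.001,-0.004,20],[94,4,70,0,-0.001,-0.004,20],[94,4,74,0,-0.001,-0.004,20],[94,4,74,0,-0.001,-0.004,20]]]'; python3 go.py 435.3,-92,79.2,167.16
```

```text
t: 17.92
eef_pos: [0.4373, -0.09, 0.0805]
ee_rot: [-3.142, 0.001, 2.922]
force: [0.5, -0.4, -3.4]
width: 0.0278
gripper_force: 40.0
t 17.93 pos [437.3 -90.   80.5] rot [-1.8000e+02  4.0000e-02  1.6741e+02] F [ 0.5 -0.4 -3.4] w 27.8 g 40.0
435.3,-92,79.2,167.16 [ 1.6 -2.4  1.3] [-0.     0.001  0.004]
```

```bash
python3 -m jog '[[[0,5,1.2,0,0,0.004,20],[0,15,1.2,0,0,0.004,20],[0,27,1.2,0,0,0.004,20],[0,39,1.2,0,0,0.004,20],[0,51,1.2,0,0,0.004,20],[0,63,1.2,0,0,0.004,20],[0,75,1.2,0,0,0.004,20],[0,87,1.2,0,0,0.004,20],[0,99,1.2,0,0,0.004,20],[0,111,1.2,0,0,0.004,20],[0,123,1.2,0,0,0.004,20],[0,135,1.2,0,0,0.004,20],[0,147,1.2,0,0,0.004,20],[0,159,1.2,0,0,0.004,20],[0,170,1.2,0,0,0.004,20],[0,180,1.2,0,0,0.004,20],[0,186,1.2,0,0,0.004,20],[0,186,1.2,0,0,0.004,20]]]'; python3 -m jog '[[[0,-10,-5,0,0,0,20],[0,-30,-40,0,0,0,20],[0,-80,-70,0,0,0,20],[0,-142,-75,0,0,0,20],[0,-200,-75,0,0,0,20],[0,-260,-75,0,0,0,20],[0,-300,-75,0,0,0,20],[0,-300,-75,0,0,0,20]]]';python3 go.py 522.3,-372,130,169.45 522.3,-372,51.5,169.45
python3 - <<'E'
from h import *
I,D=grab_frame("top"); cv2.imwrite("pics/t6.png",I[120:300,60:460].repeat(2,0).repeat(2,1))
for r in spot_in("wax1","top"): print(r)
I,D=grab_frame("scene")
P=cloud("scene",D)
for r in spot_in("wax1","scene"): u,v=map(int,r["uv"]); print(r,P[v,u].round(3))
E
```

```text
t: 20.18
eef_pos: [0.4779, 0.0916, 0.0792]
ee_rot: [3.142, 0.001, 2.918]
force: [0.0, 1.1, -2.8]
width: 0.0284
gripper_force: 40.0
t: 21.18
eef_pos: [0.4093, -0.2039, 0.1543]
ee_rot: [-3.142, 0.001, 2.913]
force: [-0.0, 0.4, -2.1]
width: 0.0276
gripper_force: 40.0
t 21.18 pos [ 409.3 -203.9  154.3] rot [-1.8000e+02  4.0000e-02  1.6688e+02] F [-0.   0.4 -2.1] w 27.6 g 40.0
522.3,-372,130,169.45 [-148.2 -138.1   24.4] [-0.     0.001 -0.045]
522.3,-372,51.5,169.45 [-148.2 -138.1  102.9] [-0.     0.001 -0.045]
{'uv': [187.3, 303.8], 'confidence': 0.92}
{'uv': [240.4, 175.2], 'confidence': 0.56}
{'uv': [303.8, 196.4], 'confidence': 0.85} [0.54  0.104 0.039]
{'uv': [280.1, 183.5], 'confidence': 0.81} [0.468 0.124 0.034]
{'uv': [234.3, 157.6], 'confidence': 0.7} [0.295 0.18  0.012]
{'uv': [320.9, 215.9], 'confidence': 0.69} [0.594 0.084 0.02 ]
```

View pics/t6.png

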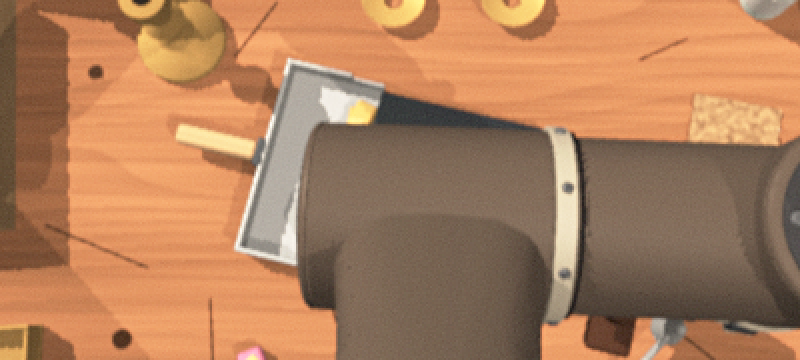

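The top view shows a wax piece in the pan at crop (358,108); the arm hides the rest. That was my last picture, and at 11 I'm over the limit of 10, so I'll check with numbers only from here. I'll hover the brush over the mat so the top camera is clear, then measure the wax from depth.

```bash
python3 -m jog '[[[-60,-30,0,0,0,-0.045,20],[-110,-70,0,0,0.001,-0.045,20],[-148,-110,10,0,0.001,-0.045,20],[-148,-138,24,0,0.001,-0.045,20],[-148,-138,24,0,0.001,-0.045,20],[-148,-138,24,0,0.001,-0.045,20]]]'; python3 go.py 522.3,-372,52,169.45
cat > wax.py <<'E'
from h import *
c=np.array([501.4,-27.1]); a=np.radians(-12.84); ux=np.array([np.cos(a),np.sin(a)]); uy=np.array([-ux[1],ux[0]])
for cam in ("top","scene"):
    I,D=grab_frame(cam); P=cloud(cam,D)*1000; hsv=cv2.cvtColor(I,cv2.COLOR_BGR2HSV)
    X=(P[...,:2]-c)@np.stack([ux,uy],1)
    m=(D>0)&(hsv[...,0]>16)&(hsv[...,0]<34)&(hsv[...,1]>90)&(abs(X[...,0])<135)&(X[...,1]>-130)&(X[...,1]<245)&(P[...,2]<70)
    n,L,st,_=cv2.connectedComponentsWithStats(m.astype(np.uint8))
    for k in range(1,n):
        if st[k,4]<40: continue
        q=L==k; x=X[q]; z=P[q][:,2]
        print(cam,st[k,4],"sx",np.percentile(x[:,0],[3,97]).round(),"sy",np.percentile(x[:,1],[3,97]).round(),"z",np.percentile(z,[3,50,97]).round())
        for lo in range(95,190,8):
            w=(x[:,1]>=lo)&(x[:,1]<lo+8)
            if w.sum()>4: print("   sy",lo,w.sum(),z[w].max().round(1),np.median(z[w]).round(1))
    if cam=="top": print([ (r["uv"],r["confidence"]) for r in spot_in("wax1","top")])
E
python3 wax.py
```

```text
t: 22.12
eef_pos: [0.5251, -0.3677, 0.1303]
ee_rot: [3.141, -0.0, 2.964]
force: [0.3, -0.3, -1.3]
width: 0.0277
gripper_force: 40.0
t 22.12 pos [ 525.1 -367.7  130.3] rot [ 1.7999e+02 -2.0000e-02  1.6980e+02] F [ 0.3 -0.3 -1.3] w 27.7 g 40.0
522.3,-372,52,169.45 [ 1.9 -4.8 78.3] [ 0.    -0.     0.006]
top 204 sx [40. 90.] sy [114. 143.] z [11. 19. 23.]
   sy 111 43 20.8 17.1
   sy 119 63 23.8 18.9
   sy 127 45 21.8 19.0
   sy 135 43 21.5 18.6
   sy 143 8 22.8 17.1
top 158 sx [-18.  27.] sy [134. 149.] z [20. 39. 44.]
   sy 127 20 36.7 29.0
   sy 135 82 45.9 39.7
   sy 143 56 44.1 39.4
top 174 sx [-90. -46.] sy [140. 157.] z [25. 43. 48.]
   sy 135 48 48.7 36.6
   sy 143 71 48.6 43.9
   sy 151 55 49.4 43.4
[([216.8, 232.1], 0.71), ([228.8, 204.7], 0.62), ([188.0, 305.2], 0.57), ([239.2, 178.2], 0.51)]
scene 255 sx [-88. -44.] sy [138. 155.] z [ 9. 34. 47.]
   sy 135 166 49.4 29.3
   sy 143 61 48.4 40.4
   sy 151 24 46.8 41.4
scene 258 sx [-17.  32.] sy [132. 146.] z [11. 31. 43.]
   sy 127 152 43.2 26.4
   sy 135 82 44.6 39.0
   sy 143 24 43.2 38.6
scene 169 sx [42. 93.] sy [117. 141.] z [14. 20. 22.]
   sy 111 10 22.1 20.5
   sy 119 65 22.4 19.4
   sy 127 59 22.6 19.7
   sy 135 29 22.1 19.2
```

All three pieces are wholly inside the pan: wax1 lies flat, the other two stand on edge at sy 130–155, and nothing is left on the slab. Now I'll lay the brush back.

```bash
python3 -m jog '[[[2,-5,40,0,0,0.006,20],[2,-5,65,0,0,0.006,20],[2,-5,74,0,0,0.006,20],[2,-5,74,0,0,0.006,20]]]'; python3 go.py 522.3,-372,51.3,169.45
```

```text
t: 22.78
eef_pos: [0.5222, -0.3729, 0.0568]
ee_rot: [-3.141, 0.0, 2.957]
force: [-0.7, 1.2, -1.8]
width: 0.0278
gripper_force: 40.0
t 22.77 pos [ 522.2 -372.9   56.8] rot [-1.7999e+02  1.0000e-02  1.6944e+02] F [-0.7  1.2 -1.8] w 27.8 g 40.0
522.3,-372,51.3,169.45 [0.1 0.9 5.5] [-0.  0. -0.]
```

```bash
python3 -m jog '[[[0,0.5,3,0,0,0,20],[0,0.5,5.5,0,0,0,20],[0,0.5,5.5,0,0,0,20],[0,0.5,5.5,0,0,0,60],[0,0.5,5.5,0,0,0,60],[0,0.5,5.5,0,0,0,60],[0,0.5,5.5,0,0,0,60]]]'; python3 -m jog '[[[0,0,-10,0,0,0,60],[0,0,-60,0,0,0,60],[0,0,-110,0,0,0,60],[0,0,-150,0,0,0,60],[0,0,-150,0,0,0,60]]]'
python3 - <<'E'
from h import *
I,D=grab_frame("wrist"); P=cloud("wrist",D)*1000; z=P[...,2]
h=(D>0)&(z>72)&(z<95)&(np.hypot(P[...,0]-522,P[...,1]+372)<90); print("ridge",cv2.minAreaRect(P[h][:,:2].astype(np.float32)),np.percentile(z[h],[5,50,95]).round(1))
h=(D>0)&(z>36)&(z<95)&(np.hypot(P[...,0]-522,P[...,1]+372)<110); print("back",cv2.minAreaRect(P[h][:,:2].astype(np.float32)))
E
python3 wax.py | grep -v "  sy"
```

```text
t: 23.65
eef_pos: [0.522, -0.3728, 0.051]
ee_rot: [3.142, 0.0, 2.956]
force: [-0.2, -0.2, -0.5]
width: 0.0588
gripper_force: 0.0
t: 24.28
eef_pos: [0.5238, -0.3738, 0.206]
ee_rot: [-3.14, 0.008, 2.957]
force: [0.7, 1.2, -0.7]
width: 0.06
gripper_force: 0.0
ridge ((521.4373168945312, -371.01104736328125), (28.005395889282227, 107.52362823486328), 79.39794921875) [77.6 84.  85.9]
back ((521.9595336914062, -370.9928894042969), (46.08048629760742, 168.1069793701172), 79.40726470947266)
top 205 sx [40. 90.] sy [114. 144.] z [13. 19. 22.]
top 158 sx [-18.  27.] sy [134. 150.] z [25. 39. 44.]
top 178 sx [-90. -46.] sy [140. 157.] z [23. 42. 48.]
[([238.2, 178.8], 0.8), ([228.3, 206.7], 0.58), ([216.5, 231.5], 0.56)]
scene 257 sx [-89. -44.] sy [138. 156.] z [10. 34. 47.]
scene 259 sx [-17.  32.] sy [132. 146.] z [11. 32. 43.]
scene 170 sx [41. 93.] sy [117. 142.] z [14. 20. 23.]
```

The brush is on the mat's middle to within 1 mm, with its yaw matched to 0.1°. The wax is stable in the pan, so I'll hand in.

```bash
python3 -c "
from station import arm
print(arm.job_done())"
```

```text
the job is handed in; nothing more can be done
None
```

I handed the job in at about 24 s: the pan is flush and centred on the slab's left edge with all three wax pieces in it (two stand on edge), and the brush is back on the middle of its mat, but I viewed 11 pictures against the limit of 10 and did not re-measure the brassware or snuffer.

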